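# Pack the sealed fuel samples into the van's caddy

## Task

Pack the four sealed fuel samples into the sample caddy: the large jar, the medium jar, the small vial and the oblong tin, each standing upright on the floor of the well made for its size and shape (biggest jar in the biggest round well, vial in the smallest, tin in the rectangular one). Leave the open, empty jar and vial, those without a cap, standing where they are. Set the samples down gently rather than dropping them, and do not knock any jar, vial or tin over.

Things in the scene. Friction and masses are not known exactly. Their poses are not given: they have to be found in the camera images.
- jar_large_mid (a point): Large sealed jar: round amber glass, 54 mm in diameter, 80 mm tall, with a flat black screw cap 49 mm across (the top 15 mm); straight side up to 56 mm, standing on the bench, about 160 g. The point is on its axis, half-way up (40 mm above its base); z is its axis, up. At least 22 mm is free all round it; unlisted clutter nearby is under 30 mm tall.
- jar_medium_mid (a point): Medium sealed jar: round amber glass, 38 mm in diameter, 75 mm tall, with a flat black screw cap 33 mm across (the top 14 mm); straight side up to 54 mm, about 80 g. The point is on its axis, half-way up (37.5 mm above its base); z up. At least 22 mm is free all round it; unlisted clutter nearby is under 30 mm tall.
- vial_mid (a point): Small sealed vial: slim round amber glass, 23 mm in diameter, 75 mm tall, with an aluminium crimp cap 21 mm across (the top 10 mm); straight side up to 55 mm, about 30 g. The point is on its axis, half-way up (37.5 mm above its base); z up. At least 22 mm is free all round it; unlisted clutter nearby is under 30 mm tall.
- tin_mid (a point): Oblong sealed tin: aluminium can 50 x 24 mm, its body 64 mm tall, with a small black cap 21 mm across 10 mm off-centre along x, reaching 78 mm, about 120 g. The point is 39 mm above the centre of its base; x along its 50 mm side, y across its 24 mm (the way to grip it), z up. It fits its well either way round, long side along the well's. At least 22 mm is free all round it; unlisted clutter nearby is under 30 mm tall.
- open_jar_mid (a point): Look-alike that stays: empty open amber glass jar, 54 mm in diameter, 72 mm tall, no cap, its mouth open. The point is on its axis, 36 mm above its base; z up.
- open_vial_mid (a point): Look-alike that stays: empty open amber glass vial, 23 mm in diameter, 68 mm tall, no cap, its mouth open. The point is on its axis, 34 mm above its base; z up.
- nest_large: White plastic block 82 x 82 x 17 mm fixed in the low aluminium caddy (174 mm square, rim 20 mm above the bench, 2 x 2 blocks 84 mm apart, their order varies), with a well in its middle, round, 70 mm across (for the large jar), 12 mm deep, floor 5 mm thick. Origin at the centre of its underside, 3 mm above the bench; x, y along its sides, z up.
- nest_medium: White plastic block 82 x 82 x 17 mm fixed in the low aluminium caddy (174 mm square, rim 20 mm above the bench, 2 x 2 blocks 84 mm apart, their order varies), with a well in its middle, round, 54 mm across (for the medium jar), 12 mm deep, floor 5 mm thick. Origin at the centre of its underside, 3 mm above the bench; x, y along its sides, z up.
- nest_small: White plastic block 82 x 82 x 17 mm fixed in the low aluminium caddy (174 mm square, rim 20 mm above the bench, 2 x 2 blocks 84 mm apart, their order varies), with a well in its middle, round, 39 mm across (for the small vial), 12 mm deep, floor 5 mm thick. Origin at the centre of its underside, 3 mm above the bench; x, y along its sides, z up.
- nest_oblong: White plastic block 82 x 82 x 17 mm fixed in the low aluminium caddy (174 mm square, rim 20 mm above the bench, 2 x 2 blocks 84 mm apart, their order varies), with a well in its middle, rectangular, 66 mm along the block's x and 40 mm along its y (for the oblong tin), 12 mm deep, floor 5 mm thick. Origin at the centre of its underside, 3 mm above the bench; x, y along its sides, z up.
Things that resemble listed ones, but are neither listed nor needed, are in the scene too. What is shaped like the part that bears jar_large_mid but turquoise is not meant. What is shaped like the part that bears open_vial_mid but green is not meant.

How it is judged:
At the end, for the whole second after the job is handed in: Each sealed sample stands at rest on the floor of its own well: axis within 14 mm of the well centre, within 5 mm of fully down, leaning under 7 degrees; the open jar and open vial stand upright within 30 mm of where they were (horizontal distance between jar_large_mid and nest_large below 0.014 m and z of jar_large_mid in the frame of nest_large between 0.04 and 0.05 m and angle between each of jar_large_mid, jar_medium_mid, vial_mid, tin_mid, open_jar_mid, open_vial_mid's own z axis and vertical below 0.12 rad and linear speed of each of jar_large, jar_medium, vial, tin below 0.02 m/s and horizontal distance between jar_medium_mid and nest_medium below 0.014 m and z of jar_medium_mid in the frame of nest_medium between 0.0375 and 0.0475 m and horizontal distance between vial_mid and nest_small below 0.014 m and z of vial_mid in the frame of nest_small between 0.0375 and 0.0475 m and horizontal distance between tin_mid and nest_oblong below 0.014 m and z of tin_mid in the frame of nest_oblong between 0.039 and 0.049 m and distance of each of open_jar_mid, open_vial_mid from where it was at the start of the episode below 0.03 m); the robot touches nothing.
It fails at once if an open, empty jar or vial is moved from its place (more than 30 mm) (distance of any of open_jar_mid, open_vial_mid from where it was at the start of the episode above 0.03 m).
It fails at once if a jar, vial or tin is knocked over (leans more than 40 degrees) (angle between any of jar_large_mid, jar_medium_mid, vial_mid, tin_mid, open_jar_mid, open_vial_mid's own z axis and vertical above 0.7 rad).
It fails at once if a sealed sample is dropped or thrown: it goes faster than 0.8 m/s (a fall of over 30 mm) with no finger on it ((linear speed of jar_large above 0.8 m/s and contact force between the fingers and jar_large below 0.05 N) or (linear speed of jar_medium above 0.8 m/s and contact force between the fingers and jar_medium below 0.05 N) or (linear speed of vial above 0.8 m/s and contact force between the fingers and vial below 0.05 N) or (linear speed of tin above 0.8 m/s and contact force between the fingers and tin below 0.05 N)).
It also fails if it takes over 112 s, if anything falls off the work surface, if the arm or the gripper's body presses on something with over 40 N, if the wrist force passes 120 N, or if a joint passes its speed limit or range.

## Robot

A 7-joint arm with a two-finger parallel gripper is mounted at the origin on the work surface. World frame = base frame: x ahead of the robot, y to its left, z up, the work surface at z = 0. Lengths are in m, angles in rad, forces in N, time in s.
With the tool pointing down it reaches from about 0.4 to 0.875 m from the base axis. Payload 4.4 kg.
Tool frame: the origin (TCP) lies midway between the tips of the shut fingers; the grasp point (between the pads) lies 19 mm behind it; z points along the fingers, y is the line along which they close (so a half turn about z gives the same grasp; the last joint's range is limited). The gripper opens to 85 mm and grips with 20 to 120 N. Pads are 22 mm wide; open, the fingers measure 114 mm over their backs; the gripper's body (76 mm by 85 mm) begins 54 mm behind the grasp point. The pads swing forward as they close: fully open they stand 13 mm farther back than shut.
Start: joints at [1.248, 0.628, 0.038, 1.517, -0.027, 0.996, -0.02], TCP at [0.165, -0.629, 0.231] pointing down, gripper open.
Joint ranges: [-3.06, 3.06], [-0.37, 2.12], [-1.25, 1.32], [0.18, 2.47], [-1.1, 4.24], [0.23, 1.98], [-2.94, 2.94]. Speed limits (rad/s): [2.57, 2.57, 3.14, 3.14, 3.14, 3.14, 3.14].

## Interface

Orientations are given as a unit quaternion [w, x, y, z].
In Python, from rig import monitor, optics, ticket gives the robot as it stands. The module is installed in compiled form; this text tells all that it offers.
- The arm moves only by the tool jog_arm, never from a script. Its argument "series" is a list that holds one entry, the list of rows, each a list of 7 numbers: the shift along the tool's x, y, z scaled (see below), then the turn, a rotation vector about the tool's x, y, z scaled (see below), then the closure, from 0 (fully open) to 1 (shut). A call has 1 to 20 rows; each row is the pose to reach, as a shift and turn from the pose commanded when the call began, along the tool's axes at that moment; what a row does not reach only later rows make up. The controller multiplies each number of a shift by 0.75 m and each number of a turn by 90 degrees. A row lasts 1/8 s, in which the tool goes at most 62.5 mm and 10.7 degrees, less where a joint would pass 70% of its speed; a pose out of reach is approached as far as the arm can. A call with a number of a shift or a turn outside -1 to 1 is refused whole. A call with a gripper value outside its range is refused whole. The fingers move at their own pace and stop on an object; "grip_force" is the grip in N (left out, the last holds). Time passes only in rows, so rows that repeat a pose let the fingers close. It gives the time, the measured TCP pose, the force, the opening and the grip force at its end, in the units of the state.
- monitor.get_state(): the state, without advancing time (a new reading comes with each control period).
- optics.capture(name): name is "scene" or "top"; returns the picture (480x640x3 uint8, blue, green, red); there is no depth.
- optics.camera_info(name): a dict with "K" (3x3 intrinsics, pixels), "D" ([k1, k2, p1, p2, k3] as OpenCV has them; the pictures are not rectified), "R" (3x3) and "t" (3): a world point X has camera coordinates R X + t. Camera axes: x right, y down, z forward; pixel columns grow to the right and rows downward; lengths in m; the calibration is good to about 2 mm. A picture is of the moment at which its call begins. camera_info takes no time and is no camera call.
- ticket.close_job(): hands the job in; it is judged then, once.
Trained networks look in the newest picture that a camera, given by its name, has taken for a name from the list of things; names that differ only in an ending like _2 or _b are one class to them, and where a whole thing is asked for, a point or a joint stands for the part that bears it (a point fixed in the world has none). Each returns a list of dicts, best first, with "p" (0 to 1); they miss things now and then, are a little off and sometimes report something else, mostly with a low value. They report only what shows in the picture. A call takes as long as a camera call. They do not tell look-alikes from the thing itself.
- optics.recognise(name, camera): "bbox" ([left, top, width, height] in pixels, round what is visible of it).
- optics.outline_of(name, camera): "region" (480x640 bool, what is visible of it) and "bbox" ([left, top, width, height] in pixels, round what is visible of it).
The state is a dict: "time_s": time; "q": joint angles; "qd": joint speeds; "effort": joint torques, N m; "tcp_pos": TCP position; "orientation": TCP orientation; "force": force on the tool from outside, world axes, zero at the start; "wrist_torque": the same for the moment, N m; "width": finger opening in m; "gripper_force": force on a finger pad.
Only numpy, scipy, OpenCV 4.12 (cv2) and the standard library are available. Lean on these libraries where they do the work, as an engineer would, in place of code of your own. Each camera call takes 0.05 s, during which the arm holds its last target. There are 200 camera calls.

## Working session

There is one attempt and no reset: what is moved stays moved. The work goes in short steps, Python scripts to look and compute and a tool call to move; the robot and the scene stay as the last step left them, time stands still between calls to the robot, and variables do not carry over. Pictures are saved under pics/ and viewed, at most 14 in all, crops included, and the job is handed in when it is done.

Besides the shell and the picture viewer there is one more tool, called after ">>>" as name(argument=value, ...), one argument or row to a line, values as JSON. jog_arm: Moves the arm, as the interface text tells. Its arguments: {"type":"object","properties":{"series":{"type":"array"},"grip_force":{"type":"number"}},"required":["series"]}

```bash
mkdir -p pics; python3 - <<'E'
from rig import monitor, optics
import cv2, numpy as np
for c in ("scene","top"):
    im=optics.capture(c); cv2.imwrite(f"pics/{c}0.png",im)
    i=optics.camera_info(c); print(c,np.round(i["K"],1).tolist(),np.round(i["D"],3),"C",np.round(-np.array(i["R"]).T@i["t"],3),np.round(i["R"],2).tolist())
    for n in ["jar_large_mid","jar_medium_mid","vial_mid","tin_mid","open_jar_mid","open_vial_mid","nest_large","nest_medium","nest_small","nest_oblong"]:
        print(n,[(round(d["p"],2),[round(float(v)) for v in d["bbox"]]) for d in optics.recognise(n,c)[:4]])
s=monitor.get_state(); print(s["tcp_pos"],s["orientation"],s["width"],s["time_s"])
E
```

```text
scene [[560.3, 0.0, 326.2], [0.0, 560.3, 241.9], [0.0, 0.0, 1.0]] [-0.16  0.    0.    0.    0.  ] C [ 1.152 -0.847  0.709] [[0.8, 0.61, 0.02], [0.34, -0.42, -0.84], [-0.5, 0.67, -0.54]]
jar_large_mid [(0.77, [276, 219, 22, 38]), (0.76, [308, 203, 24, 44])]
jar_medium_mid [(0.92, [347, 259, 21, 39])]
vial_mid [(0.66, [273, 262, 14, 35])]
tin_mid [(0.84, [175, 255, 30, 38]), (0.63, [273, 264, 11, 34])]
open_jar_mid [(0.98, [207, 279, 28, 46])]
open_vial_mid [(0.88, [312, 244, 14, 33]), (0.8, [345, 240, 12, 31])]
nest_large [(0.91, [346, 190, 38, 17]), (0.42, [348, 210, 44, 22])]
nest_medium [(0.61, [348, 208, 46, 24]), (0.28, [208, 278, 29, 47])]
nest_small [(0.68, [365, 197, 44, 22])]
nest_oblong [(0.71, [331, 201, 36, 22])]
top [[509.4, 0.0, 319.8], [0.0, 509.4, 234.7], [0.0, 0.0, 1.0]] [-0.123  0.     0.     0.     0.   ] C [ 0.402 -0.054  1.075] [[0.02, -1.0, -0.02], [-0.99, -0.02, -0.14], [0.14, 0.02, -0.99]]
jar_large_mid [(0.76, [272, 259, 28, 27]), (0.64, [317, 272, 32, 25])]
jar_medium_mid [(0.58, [333, 172, 22, 26])]
vial_mid [(0.64, [393, 237, 6, 12])]
tin_mid [(0.89, [426, 305, 29, 34])]
open_jar_mid [(0.82, [434, 251, 33, 34])]
open_vial_mid [(0.72, [331, 227, 12, 14])]
nest_large [(0.88, [170, 258, 43, 47]), (0.65, [212, 267, 40, 36])]
nest_medium [(0.97, [212, 222, 44, 43])]
nest_small [(0.98, [172, 222, 43, 42]), (0.67, [215, 222, 42, 44])]
nest_oblong [(0.72, [212, 263, 41, 40])]
[ 0.16512881 -0.6286981   0.2313081 ] [1.35364923e-05 9.91767610e-01 1.28050801e-01 1.66494033e-05] 0.08543226519612691 1.1
```

View pics/scene0.png

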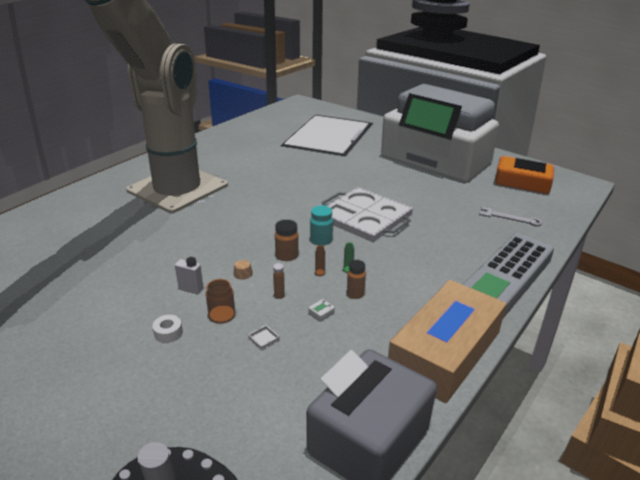

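View pics/top0.png

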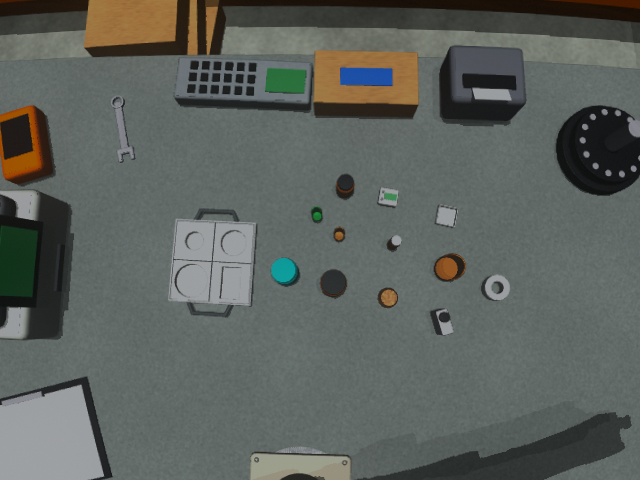

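The scene shows the sealed large jar at about (287,240), with a teal decoy beside it at (321,225). The medium jar is at (356,279), the capped vial at (279,281), the tin at (189,275), the open jar at (220,300) and the open vial at (320,261). In the top view the caddy wells are large (190,282), small (194,241), medium (234,241) and oblong (231,283).

```bash
cat > h.py <<'E'
from rig import monitor, optics
import cv2, numpy as np
from scipy.optimize import least_squares
from scipy.spatial.transform import Rotation as Ro
INFO={c:{k:np.array(v,float) for k,v in optics.camera_info(c).items() if k in "KDRt"} for c in ("scene","top")}
def proj(c,P):
    i=INFO[c]; return cv2.projectPoints(np.asarray(P,float),cv2.Rodrigues(i["R"])[0],i["t"],i["K"],i["D"])[0][:,0]
def ray(c,uv,z):
    i=INFO[c]; n=cv2.undistortPoints(np.array([[uv]],float),i["K"],i["D"])[0,0]
    d=i["R"].T@np.array([*n,1]); C=-i["R"].T@i["t"]; return (C+d*(z-C[2])/d[2])[:2]
def ring(r,z): a=np.linspace(0,2*np.pi,60); return np.c_[r*np.cos(a),r*np.sin(a),0*a+z]
def cyl(d,h,dc,zs,zc): return np.vstack([ring(d/2,0),ring(d/2,zs),ring(dc/2,zc),ring(dc/2,h)])/1000
MODEL={"jar_large_mid":cyl(54,80,49,56,65),"jar_medium_mid":cyl(38,75,33,54,61),"vial_mid":cyl(23,75,21,55,65),
 "open_jar_mid":cyl(54,72,54,56,60),"open_vial_mid":cyl(23,68,23,55,60)}
def box(P): return np.r_[P.min(0),P.max(0)]
def fit(n,obs):  # obs {cam: l,t,w,h}
    f=lambda p: np.concatenate([box(proj(c,MODEL[n]+[p[0],p[1],0]))-np.array([b[0],b[1],b[0]+b[2],b[1]+b[3]])+[.5,.5,.5,.5] for c,b in obs.items()])
    c,b=list(obs.items())[-1]
    r=least_squares(f,ray(c,(b[0]+b[2]/2,b[1]+b[3]/2),.04),loss="soft_l1"); return r.x,np.round(r.fun,1)
def find(n,c,uv):
    ds=[d for d in optics.outline_of(n,c) if np.hypot(d["bbox"][0]+d["bbox"][2]/2-uv[0],d["bbox"][1]+d["bbox"][3]/2-uv[1])<12]
    return ds[0] if ds else None
E
cat > m.py <<'E'
from h import *
for c in ("scene","top"): im=optics.capture(c)
W={"jar_large_mid":((287,240),(333,283)),"jar_medium_mid":((356,279),(345,186)),"vial_mid":((279,281),(395,242)),"open_jar_mid":((220,300),(449,267)),"open_vial_mid":((320,261),(339,234))}
for n,(a,b) in W.items():
    obs={}
    for c,uv in (("scene",a),("top",b)):
        d=find(n,c,uv)
        if d: obs[c]=d["bbox"]
    for c in obs: x,r=fit(n,{c:obs[c]}); print(n,c,np.round(x,4),r)
    if len(obs)==2: x,r=fit(n,obs); print("   both",np.round(x,4),r)
for c,uv in (("scene",(189,275)),("top",(441,321))):
    d=find("tin_mid",c,uv)
    if d:
        m=d["region"].astype(np.uint8); ct=max(cv2.findContours(m,0,1)[0],key=cv2.contourArea); print("tin",c,d["bbox"],cv2.minAreaRect(ct))
for n,uv in (("nest_large",(190,282)),("nest_small",(194,241)),("nest_medium",(234,241)),("nest_oblong",(231,283))):
    d=find(n,"top",uv)
    if d:
        m=d["region"].astype(np.uint8); ct=max(cv2.findContours(m,0,1)[0],key=cv2.contourArea)
        (cx,cy),s,a=cv2.minAreaRect(ct); print(n,np.round(ray("top",(cx,cy),.02),4),np.round(s,1),round(a,1))
big=cv2.resize(im[200:320,160:320],(800,600),interpolation=cv2.INTER_CUBIC); cv2.imwrite("pics/caddy.png",big)
cv2.imwrite("pics/tin.png",cv2.resize(im[290:350,410:490],(640,480),interpolation=cv2.INTER_CUBIC))
E
python3 m.py
```

```text
jar_large_mid scene [ 0.4507 -0.0557] [ 0.9 -1.3 -0.9  1.2]
jar_large_mid top [ 0.4488 -0.0602] [-0.5 -1.2  0.5  1.3]
   both [ 0.4508 -0.0592] [-0.1 -0.7 -1.9  1.9 -1.  -2.2 -0.   0.3]
jar_medium_mid scene [ 0.6595 -0.0907] [-0.1 -1.6  0.1  1.2]
jar_medium_mid top [ 0.6546 -0.0826] [ 0.7  1.3 -0.6 -1.5]
   both [ 0.6557 -0.0845] [ 0.2 -3.7  0.3 -1.   1.5  0.8  0.3 -2. ]
vial_mid scene [ 0.5423 -0.1813] [ 1.2  0.7 -1.3 -0.6]
vial_mid top [ 0.539  -0.1801] [-1.1 -1.7  1.   2.3]
   both [ 0.5413 -0.1806] [ 1.1  0.3 -1.5 -0.9 -0.9 -2.8  1.2  1.2]
open_jar_mid scene [ 0.4932 -0.3002] [-0.8 -0.8  0.8  0.6]
open_jar_mid top [ 0.4886 -0.2991] [-2.1  1.7  1.6 -2.3]
   both [ 0.4914 -0.2995] [-1.2 -1.3  0.4  0.  -1.9  0.3  1.8 -3.7]
open_vial_mid scene [ 0.5594 -0.0724] [-3.   0.7  2.3 -0.6]
open_vial_mid top [ 0.5488 -0.0685] [ 0.4 -0.1 -0.3  0.1]
   both [ 0.5506 -0.0688] [-5.2 -1.5  0.1 -2.9  0.5 -0.9 -0.2 -0.8]
tin scene [174.1, 253.2, 30.7, 39.1] ((188.87860107421875, 274.7109680175781), (34.97315216064453, 25.393550872802734), 81.25383758544922)
tin top [429.1, 307.1, 26.2, 30.2] ((442.10003662109375, 321.3000183105469), (25.930675506591797, 17.708751678466797), 71.56504821777344)
nest_large [0.4509 0.2374] [39.8 39.6] 4.8
nest_small [0.5338 0.2337] [41.  40.4] 3.6
nest_medium [0.532 0.15 ] [39.4 39.6] 3.8
nest_oblong [0.4483 0.1525] [40.2 39.7] 3.2
```

View pics/caddy.png

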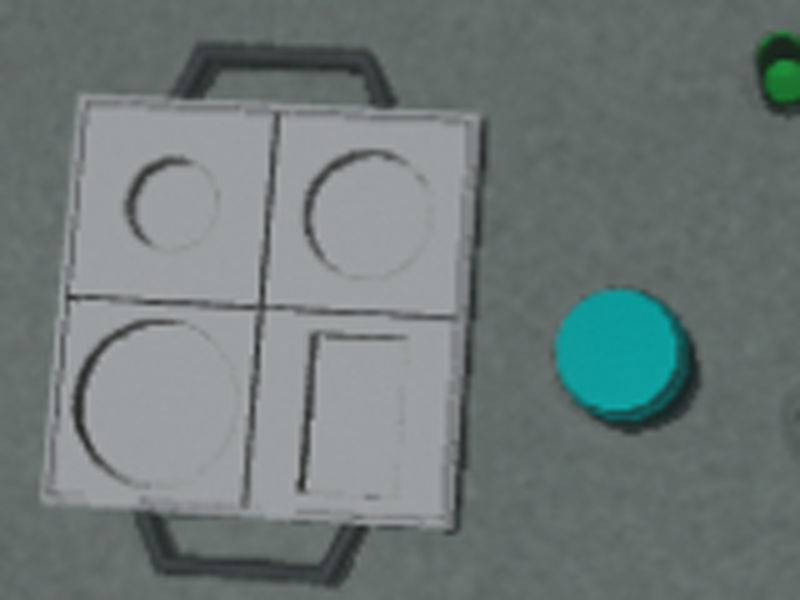

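View pics/tin.png

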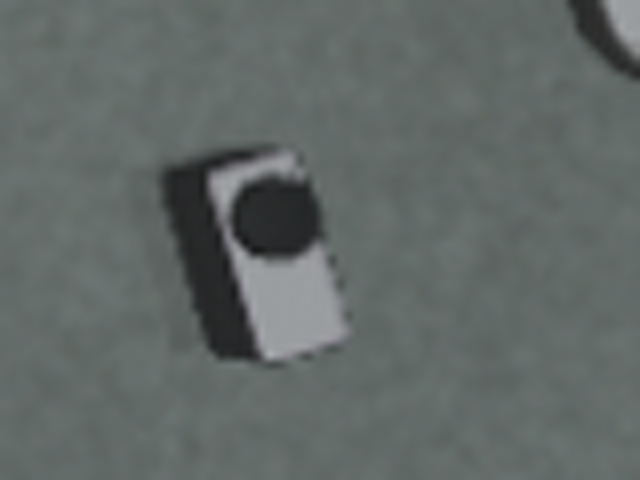

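The caddy is turned only a few degrees. Its wells are as listed above, with the rectangular one's long side along world x. The tin's top face has corners at about (208,172), (298,150), (348,330) and (262,360) in the crop. I'll refine the jars next.

```bash
python3 - <<'E'
from h import *
T=optics.capture("top");S=optics.capture("scene")
def cr(im,u,v): return cv2.resize(im[v-20:v+20,u-20:u+20],(260,260),interpolation=cv2.INTER_CUBIC)
cv2.imwrite("pics/mont.png",np.vstack([np.hstack([cr(T,333,283),cr(T,345,186),cr(T,395,242)]),np.hstack([cr(S,287,240),cr(S,356,279),cr(S,279,281)])]))
c=np.array([(208,172),(298,150),(348,330),(262,360)])/8+[410,290]-.44
P=np.array([ray("top",q,.064) for q in c]); print("tin",P.mean(0),[np.linalg.norm(P[i]-P[i-1]) for i in range(4)],"axis deg",[np.degrees(np.arctan2(*(a)[::-1])) for a in (P[0]-P[3],P[1]-P[2])])
c=np.array([(80,95),(483,113),(455,530),(42,500)])/5+[160,200]-.4
P=np.array([ray("top",q,.02) for q in c]); print("caddy",P.mean(0),[np.linalg.norm(P[i]-P[i-1]) for i in range(4)],[np.degrees(np.arctan2(*(a)[::-1])) for a in (P[0]-P[3],P[1]-P[2])])
# wells: rims, from the crop
for n,uv in (("small",(173,206)),("medium",(371,214)),("large",(157,404)),("oblong",(354,415))): print(n,ray("top",np.array(uv)/5+[159.6,199.6],.02))
s=monitor.get_state();print(s["time_s"])
E
```

```text
tin [ 0.37914359 -0.28186157] [np.float64(0.047735226568126024), np.float64(0.023171711597143825), np.float64(0.045666848762471374), np.float64(0.022697916039973908)] axis deg [np.float64(16.332596576484853), np.float64(15.713976229553417)]
caddy [0.49205154 0.19307245] [np.float64(0.1722408297554243), np.float64(0.17396412779142958), np.float64(0.17483134884047818), np.float64(0.175206179989845)] [np.float64(-2.0119979438775863), np.float64(-1.603818428637077)]
small [0.53418156 0.23393577]
medium [0.5325726  0.14904845]
large [0.45046758 0.23619159]
oblong [0.44811545 0.15245094]
2.1
```

View pics/mont.png

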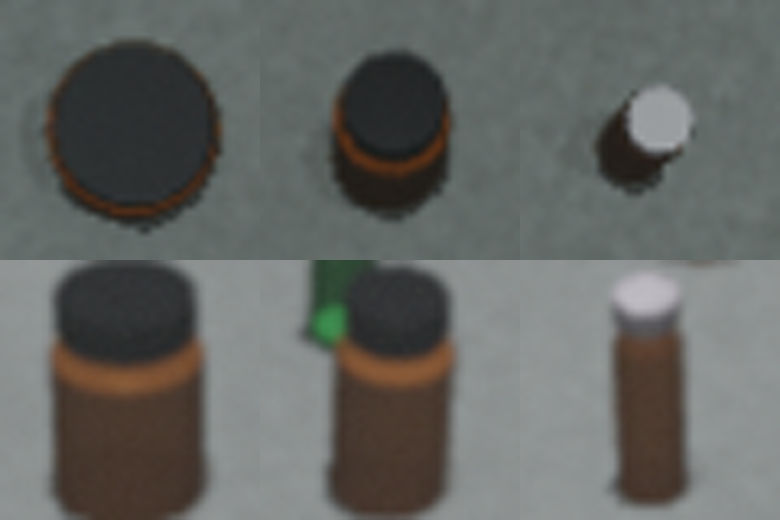

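The three crops show the upright cap discs clearly; in the top row they sit at (134,124), (394,103) and (661,119). I'll use these cap centres for position.

```bash
cat >> h.py <<'E'
def go(*goals):  # goals (x,y,z,yaw deg of tool x)
    s=monitor.get_state(); q=s["orientation"]; R=Ro.from_quat([q[1],q[2],q[3],q[0]])
    print("t",s["time_s"],"tcp",np.round(s["tcp_pos"],4),"width",round(s["width"],4))
    for x,y,z,a in goals:
        sh=R.inv().apply(np.array([x,y,z])-s["tcp_pos"])/.75
        G=Ro.from_matrix(np.array([[np.cos(np.radians(a)),np.sin(np.radians(a)),0],[np.sin(np.radians(a)),-np.cos(np.radians(a)),0],[0,0,-1.]]).T)
        print((x,y,z,a),np.round(sh,4).tolist(),np.round((R.inv()*G).as_rotvec()/(np.pi/2),4).tolist())
E
python3 - <<'E'
from h import *
for n,uv,z in (("large",(134/6.5+313,124/6.5+263),.08),("medium",(134/6.5+325,103/6.5+166),.075),("vial",(141/6.5+375,119/6.5+222),.075)): print(n,ray("top",np.array(uv)-.4,z))
go((.379,-.282,.2,16),(.379,-.282,.03,16))
E
```

```text
large [ 0.45207279 -0.06087445]
medium [ 0.65415202 -0.08126976]
vial [ 0.53737665 -0.18427665]
t 2.1 tcp [ 0.1651 -0.6287  0.2313] width 0.0853
(0.379, -0.282, 0.2, 16) [0.3932, -0.3747, 0.0417] [-0.0, -0.0, -0.0143]
(0.379, -0.282, 0.03, 16) [0.3932, -0.3747, 0.2684] [-0.0, -0.0, -0.0143]
```

>>> jog_arm(
  series=[
    [[0.393,-0.375,0.04,0,0,-0.014,0.3],[0.393,-0.375,0.04,0,0,-0.014,0.3],[0.393,-0.375,0.04,0,0,-0.014,0.3],[0.393,-0.375,0.04,0,0,-0.014,0.3],[0.393,-0.375,0.04,0,0,-0.014,0.3],[0.393,-0.375,0.04,0,0,-0.014,0.3],[0.393,-0.375,0.04,0,0,-0.014,0.3],[0.393,-0.375,0.04,0,0,-0.014,0.3],[0.393,-0.375,0.04,0,0,-0.014,0.3],[0.393,-0.375,0.04,0,0,-0.014,0.3],[0.393,-0.375,0.12,0,0,-0.014,0.3],[0.393,-0.375,0.15,0,0,-0.014,0.3],[0.393,-0.375,0.15,0,0,-0.014,0.3]],
  ],
  grip_force=30,
)

```text
time_s: 3.72
tcp_pos: [0.3772, -0.2821, 0.1175]
orientation: [-0.001, 0.99, 0.138, -0.001]
force: [-0.8, 1.1, 0.9]
width: 0.0594
gripper_force: 0.0
```

```bash
python3 - <<'E'
from h import *
T=optics.capture("scene"); cv2.imwrite("pics/s1.png",cv2.resize(T[150:350,100:366],(800,600)))
go((.379,-.282,.03,16)); print(monitor.get_state()["orientation"])
E
```

```text
t 3.775 tcp [ 0.3781 -0.2826  0.1186] width 0.0598
(0.379, -0.282, 0.03, 16) [0.0015, -0.0003, 0.1182] [-0.0004, 0.0006, -0.0015]
[-2.49922089e-04  9.90429678e-01  1.38017182e-01 -4.97044574e-04]
```

View pics/s1.png

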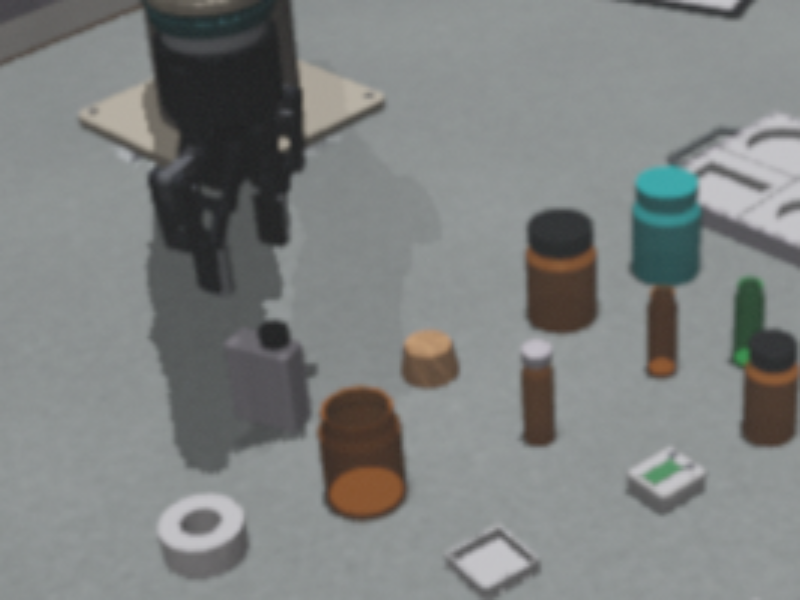

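The gripper is open and straddles the tin from above. I'll descend and grip.

>>> jog_arm(
  series=[
    [[0.001,0,0.04,0,0,0,0.3],[0.001,0,0.08,0,0,0,0.3],[0.001,0,0.105,0,0,0,0.3],[0.001,0,0.118,0,0,0,0.3],[0.001,0,0.118,0,0,0,0.3],[0.001,0,0.118,0,0,0,1],[0.001,0,0.118,0,0,0,1],[0.001,0,0.118,0,0,0,1],[0.001,0,0.118,0,0,0,1],[0.001,0,0.118,0,0,0,1],[0.001,0,0.118,0,0,0,1],[0.001,0,0.118,0,0,0,1],[0.001,0,0.118,0,0,0,1]],
  ],
  grip_force=40,
)

```text
time_s: 5.4
tcp_pos: [0.3799, -0.2819, 0.0311]
orientation: [0.0, 0.99, 0.139, 0.0]
force: [-1.5, 0.4, 7.0]
width: 0.0235
gripper_force: 43.3
```

```bash
python3 - <<'E'
from h import *
go((.379,-.282,.16,16),(.4,-.1,.2,-2),(.448,.1525,.19,-2)); print(monitor.get_state()["gripper_force"])
E
```

```text
t 5.4 tcp [ 0.3799 -0.2819  0.0311] width 0.0235
(0.379, -0.282, 0.16, 16) [-0.001, -0.0, -0.1719] [0.0007, -0.0005, -0.0004]
(0.4, -0.1, 0.2, -2) [0.0927, -0.2256, -0.2254] [0.0006, -0.0006, 0.1996]
(0.448, 0.1525, 0.19, -2) [0.2468, -0.5317, -0.2123] [0.0006, -0.0006, 0.1996]
43.27138066291809
```

>>> jog_arm(
  series=[
    [[0,0,-0.02,0,0,0,1],[0,0,-0.06,0,0,0,1],[0,0,-0.11,0,0,0,1],[0,0,-0.16,0,0,0,1],[0.01,-0.02,-0.195,0,0,0.01,1],[0.03,-0.06,-0.212,0,0,0.03,1],[0.05,-0.11,-0.212,0,0,0.05,1],[0.077,-0.165,-0.212,0,0,0.08,1],[0.104,-0.225,-0.212,0,0,0.1,1],[0.13,-0.285,-0.212,0,0,0.12,1],[0.16,-0.345,-0.212,0,0,0.14,1],[0.188,-0.405,-0.212,0,0,0.16,1],[0.21,-0.455,-0.212,0,0,0.18,1],[0.232,-0.5,-0.212,0,0,0.19,1],[0.243,-0.525,-0.212,0,0,0.2,1],[0.247,-0.532,-0.212,0,0,0.2,1],[0.247,-0.532,-0.212,0,0,0.2,1],[0.247,-0.532,-0.212,0,0,0.2,1]],
  ],
)

```text
time_s: 7.65
tcp_pos: [0.4476, 0.1516, 0.1895]
orientation: [0.0, 1.0, -0.019, -0.0]
force: [-0.7, -0.6, -0.6]
width: 0.0236
gripper_force: 42.3
```

```bash
cat > chk.py <<'E'
from h import *
import sys
T=optics.capture("scene"); a=T[140:290,260:460]; b=optics.capture("top")[200:320,160:320]
cv2.imwrite(f"pics/{sys.argv[1]}.png",np.vstack([cv2.resize(a,(400,300)),cv2.resize(b,(400,300))]))
E
python3 chk.py c1; python3 - <<'E'
from h import *
go((.448,.1525,.039,-2)); s=monitor.get_state(); print(s["force"],s["wrist_torque"])
E
```

```text
t 7.75 tcp [0.4477 0.1518 0.1894] width 0.0236
(0.448, 0.1525, 0.039, -2) [0.0003, -0.001, 0.2006] [0.0002, 0.0001, -0.0014]
[ 0.27169265 -0.48993997 -1.75140169] [ 0.01248977  0.00340309 -0.03581769]
```

View pics/c1.png

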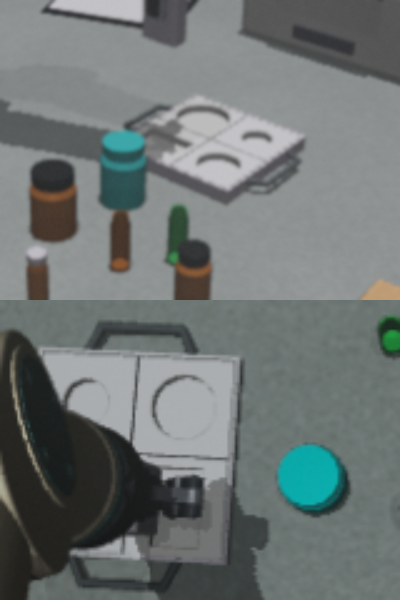

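>>> jog_arm(
  series=[
    [[0,-0.001,0.04,0,0,0,1],[0,-0.001,0.08,0,0,0,1],[0,-0.001,0.12,0,0,0,1],[0,-0.001,0.15,0,0,0,1],[0,-0.001,0.17,0,0,0,1],[0,-0.001,0.185,0,0,0,1],[0,-0.001,0.194,0,0,0,1],[0,-0.001,0.198,0,0,0,1],[0,-0.001,0.2,0,0,0,1],[0,-0.001,0.2,0,0,0,1],[0,-0.001,0.2,0,0,0,1]],
  ],
)

```text
time_s: 9.12
tcp_pos: [0.448, 0.1538, 0.0396]
orientation: [-0.0, 1.0, -0.018, 0.0]
force: [0.5, 0.3, -1.3]
width: 0.0237
gripper_force: 42.3
```

```bash
python3 - <<'E'
from h import *
go((.448,.1525,.039,-2)); s=monitor.get_state(); print(s["force"])
E
```

```text
t 9.125 tcp [0.448  0.1538 0.0396] width 0.0237
(0.448, 0.1525, 0.039, -2) [0.0, 0.0017, 0.0008] [-0.0001, -0.0004, -0.0003]
[ 0.4839981   0.32381088 -1.2626699 ]
```

>>> jog_arm(
  series=[
    [[0,0,0.0005,0,0,0,0.45],[0,0,0.0005,0,0,0,0.45],[0,0,0.0005,0,0,0,0.45],[0,0,0.0005,0,0,0,0.45],[0,0,-0.02,0,0,0,0.45],[0,0,-0.06,0,0,0,0.45],[0,0,-0.12,0,0,0,0.4],[0,0,-0.19,0,0,0,0.4],[0,0,-0.19,0,0,0,0.4]],
  ],
)

```text
time_s: 10.25
tcp_pos: [0.4504, 0.1546, 0.1863]
orientation: [-0.002, 1.0, -0.018, 0.004]
force: [0.2, -0.2, 0.0]
width: 0.0516
gripper_force: 0.0
```

```bash
python3 - <<'E'
from h import *
go((.538,-.183,.18,-2),(.538,-.183,.028,-2))
E
```

```text
t 10.25 tcp [0.4504 0.1546 0.1863] width 0.0516
(0.538, -0.183, 0.18, -2) [0.1327, 0.4458, 0.0078] [-0.0024, -0.0053, -0.0004]
(0.538, -0.183, 0.028, -2) [0.131, 0.4465, 0.2105] [-0.0024, -0.0053, -0.0004]
```

>>> jog_arm(
  series=[
    [[0.136,0.444,0,0,0,0,0.35],[0.136,0.444,0,0,0,0,0.35],[0.136,0.444,0,0,0,0,0.35],[0.136,0.444,0,0,0,0,0.35],[0.136,0.444,0,0,0,0,0.35],[0.136,0.444,0,0,0,0,0.35],[0.136,0.444,0,0,0,0,0.35],[0.136,0.444,0.03,0,0,0,0.35],[0.136,0.444,0.06,0,0,0,0.35],[0.136,0.444,0.08,0,0,0,0.35],[0.136,0.444,0.08,0,0,0,0.35],[0.136,0.444,0.08,0,0,0,0.35]],
  ],
)

```text
time_s: 11.75
tcp_pos: [0.5384, -0.1825, 0.1224]
orientation: [0.0, 1.0, -0.017, 0.0]
force: [-0.1, -1.1, 0.2]
width: 0.0557
gripper_force: 0.0
```

```bash
python3 - <<'E'
from h import *
T=optics.capture("scene"); a=T[190:340,230:430]; b=optics.capture("top")[200:320,160:320]
cv2.imwrite(f"pics/c2.png",np.vstack([cv2.resize(a,(400,300)),cv2.resize(b,(400,300))]))
go((.538,-.183,.028,-2))
E
```

```text
t 11.85 tcp [ 0.5386 -0.1828  0.1227] width 0.0556
(0.538, -0.183, 0.028, -2) [-0.001, 0.0003, 0.1262] [0.0002, -0.001, -0.0003]
```

View pics/c2.png

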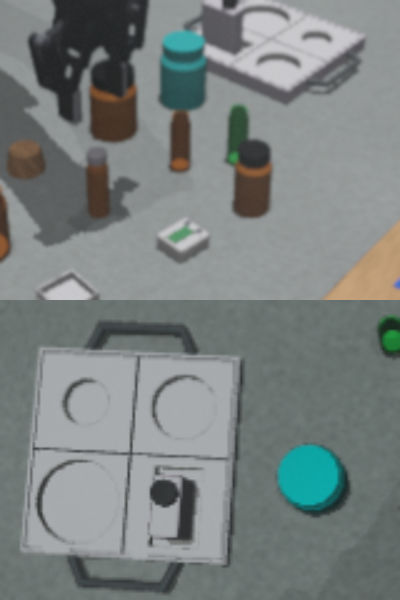

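The tin stands in its well, and the gripper is lined up over the vial at (97,180).

>>> jog_arm(
  series=[
    [[-0.001,0,0.04,0,0,0,0.35],[-0.001,0,0.08,0,0,0,0.35],[-0.001,0,0.11,0,0,0,0.35],[-0.001,0,0.126,0,0,0,0.35],[-0.001,0,0.126,0,0,0,0.35],[-0.001,0,0.126,0,0,0,0.6],[-0.001,0,0.126,0,0,0,0.7],[-0.001,0,0.126,0,0,0,0.8],[-0.001,0,0.126,0,0,0,1],[-0.001,0,0.126,0,0,0,1],[-0.001,0,0.126,0,0,0,1],[-0.001,0,0.126,0,0,0,1],[-0.001,0,0.126,0,0,0,1]],
  ],
  grip_force=30,
)

```text
time_s: 13.48
tcp_pos: [0.5379, -0.1829, 0.0282]
orientation: [0.0, 1.0, -0.018, 0.001]
force: [-0.7, 0.2, 6.2]
width: 0.0217
gripper_force: 29.4
```

```bash
python3 - <<'E'
from h import *
go((.538,-.183,.16,-2),(.534,.234,.19,-2),(.534,.234,.038,-2))
E
```

```text
t 13.475 tcp [ 0.5379 -0.1829  0.0282] width 0.0217
(0.538, -0.183, 0.16, -2) [0.0004, 0.0002, -0.1757] [0.0002, -0.001, -0.0003]
(0.534, 0.234, 0.19, -2) [-0.0245, -0.5552, -0.216] [0.0002, -0.001, -0.0003]
(0.534, 0.234, 0.038, -2) [-0.0248, -0.5553, -0.0133] [0.0002, -0.001, -0.0003]
```

>>> jog_arm(
  series=[
    [[0,0,-0.02,0,0,0,1],[0,0,-0.06,0,0,0,1],[0,0,-0.11,0,0,0,1],[0,0,-0.16,0,0,0,1],[0,-0.02,-0.195,0,0,0,1],[-0.002,-0.06,-0.215,0,0,0,1],[-0.005,-0.11,-0.215,0,0,0,1],[-0.007,-0.17,-0.215,0,0,0,1],[-0.01,-0.23,-0.215,0,0,0,1],[-0.013,-0.29,-0.215,0,0,0,1],[-0.016,-0.35,-0.215,0,0,0,1],[-0.019,-0.41,-0.215,0,0,0,1],[-0.021,-0.465,-0.215,0,0,0,1],[-0.023,-0.515,-0.215,0,0,0,1],[-0.024,-0.545,-0.215,0,0,0,1],[-0.0245,-0.555,-0.215,0,0,0,1],[-0.0245,-0.555,-0.215,0,0,0,1],[-0.0245,-0.555,-0.215,0,0,0,1]],
  ],
)

```text
time_s: 15.72
tcp_pos: [0.5339, 0.2319, 0.1886]
orientation: [0.001, 1.0, -0.019, -0.0]
force: [0.2, -0.5, -1.3]
width: 0.0217
gripper_force: 29.5
```

```bash
python3 - <<'E'
from h import *
go((.534,.234,.0365,-2))
E
```

```text
t 15.725 tcp [0.5339 0.2319 0.1886] width 0.0217
(0.534, 0.234, 0.0365, -2) [0.0, -0.003, 0.2028] [0.0008, 0.0, -0.0019]
```

>>> jog_arm(
  series=[
    [[0,-0.001,0.04,0,0,0,1],[0,-0.001,0.08,0,0,0,1],[0,-0.001,0.12,0,0,0,1],[0,-0.001,0.15,0,0,0,1],[0,-0.001,0.17,0,0,0,1],[0,-0.001,0.185,0,0,0,1],[0,-0.001,0.194,0,0,0,1],[0,-0.001,0.2,0,0,0,1],[0,-0.001,0.203,0,0,0,1],[0,-0.001,0.203,0,0,0,1],[0,-0.001,0.203,0,0,0,1]],
  ],
)

```text
time_s: 17.1
tcp_pos: [0.5338, 0.2349, 0.0366]
orientation: [-0.0, 1.0, -0.018, 0.0]
force: [-0.5, 1.0, -0.3]
width: 0.0217
gripper_force: 29.6
```

```bash
python3 - <<'E'
from h import *
go((.534,.234,.0365,-2)); s=monitor.get_state(); print(s["force"])
E
```

```text
t 17.1 tcp [0.5338 0.2349 0.0366] width 0.0217
(0.534, 0.234, 0.0365, -2) [0.0003, 0.0012, 0.0002] [-0.0002, -0.0004, -0.0002]
[-0.47817276  1.02167138 -0.26526453]
```

Now I'll release, rise and head for the medium jar.

>>> jog_arm(
  series=[
    [[0,0,0,0,0,0,0.6],[0,0,0,0,0,0,0.45],[0,0,0,0,0,0,0.45],[0,0,0,0,0,0,0.45],[0,0,-0.02,0,0,0,0.45],[0,0,-0.06,0,0,0,0.45],[0,0,-0.12,0,0,0,0.4],[0,0,-0.18,0,0,0,0.35],[0,0,-0.19,0,0,0,0.3],[0,0,-0.19,0,0,0,0.3],[0,0,-0.19,0,0,0,0.3]],
  ],
)

```text
time_s: 18.48
tcp_pos: [0.5327, 0.2344, 0.1777]
orientation: [0.001, 1.0, -0.018, -0.001]
force: [0.0, -0.3, -0.3]
width: 0.0602
gripper_force: 0.0
```

```bash
python3 - <<'E'
from h import *
go((.655,-.083,.18,-2),(.655,-.083,.12,-2))
E
```

```text
t 18.475 tcp [0.5327 0.2344 0.1777] width 0.0602
(0.655, -0.083, 0.18, -2) [0.178, 0.4171, -0.003] [0.0007, 0.0014, -0.0003]
(0.655, -0.083, 0.12, -2) [0.1781, 0.417, 0.077] [0.0007, 0.0014, -0.0003]
```

>>> jog_arm(
  series=[
    [[0.177,0.417,0,0,0,0,0.25],[0.177,0.417,0,0,0,0,0.25],[0.177,0.417,0,0,0,0,0.25],[0.177,0.417,0,0,0,0,0.25],[0.177,0.417,0,0,0,0,0.25],[0.177,0.417,0,0,0,0,0.25],[0.177,0.417,0,0,0,0,0.25],[0.177,0.417,0.03,0,0,0,0.25],[0.177,0.417,0.06,0,0,0,0.25],[0.177,0.417,0.075,0,0,0,0.25],[0.177,0.417,0.075,0,0,0,0.25],[0.177,0.417,0.075,0,0,0,0.25]],
  ],
)

```text
time_s: 19.98
tcp_pos: [0.6557, -0.0821, 0.1233]
orientation: [-0.0, 1.0, -0.017, 0.001]
force: [-0.5, -0.1, -0.2]
width: 0.0641
gripper_force: 0.0
```

```bash
python3 - <<'E'
from h import *
T=optics.capture("scene"); a=T[190:340,230:430]; b=optics.capture("top")[200:320,160:320]
cv2.imwrite(f"pics/c3.png",np.vstack([cv2.resize(a,(600,450))[:,:400][:300],cv2.resize(b,(400,300))]))
go((.655,-.083,.026,-2))
E
```

```text
t 20.075 tcp [ 0.6559 -0.0824  0.1236] width 0.0643
(0.655, -0.083, 0.026, -2) [-0.0014, 0.0008, 0.1301] [0.0, -0.0011, -0.0003]
```

View pics/c3.png

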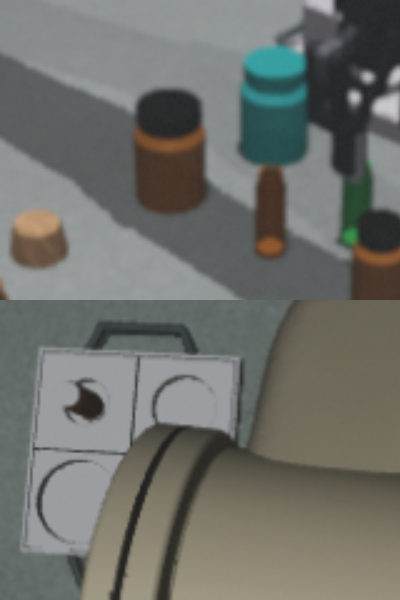

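The vial stands in its well, with its light cap and dark side at (85,400). The gripper is over the medium jar.

>>> jog_arm(
  series=[
    [[-0.001,0.001,0.04,0,0,0,0.25],[-0.001,0.001,0.08,0,0,0,0.25],[-0.001,0.001,0.11,0,0,0,0.25],[-0.001,0.001,0.13,0,0,0,0.25],[-0.001,0.001,0.13,0,0,0,0.25],[-0.001,0.001,0.13,0,0,0,0.4],[-0.001,0.001,0.13,0,0,0,0.5],[-0.001,0.001,0.13,0,0,0,0.6],[-0.001,0.001,0.13,0,0,0,0.8],[-0.001,0.001,0.13,0,0,0,1],[-0.001,0.001,0.13,0,0,0,1],[-0.001,0.001,0.13,0,0,0,1]],
  ],
  grip_force=40,
)

```text
time_s: 21.58
tcp_pos: [0.6555, -0.0832, 0.0264]
orientation: [0.0, 1.0, -0.018, 0.001]
force: [-0.4, 0.7, 6.6]
width: 0.0367
gripper_force: 40.6
```

```bash
python3 - <<'E'
from h import *
go((.655,-.083,.16,-2),(.5325,.150,.19,-2),(.5325,.15,.038,-2))
E
```

```text
t 21.575 tcp [ 0.6555 -0.0832  0.0264] width 0.0367
(0.655, -0.083, 0.16, -2) [-0.0002, -0.0002, -0.1782] [0.0, -0.0014, -0.0002]
(0.5325, 0.15, 0.19, -2) [-0.1743, -0.305, -0.2186] [0.0, -0.0014, -0.0002]
(0.5325, 0.15, 0.038, -2) [-0.1748, -0.305, -0.0159] [0.0, -0.0014, -0.0002]
```

>>> jog_arm(
  series=[
    [[0,0,-0.02,0,0,0,1],[0,0,-0.06,0,0,0,1],[0,0,-0.11,0,0,0,1],[0,0,-0.16,0,0,0,1],[-0.011,-0.02,-0.195,0,0,0,1],[-0.034,-0.06,-0.215,0,0,0,1],[-0.063,-0.11,-0.215,0,0,0,1],[-0.094,-0.165,-0.215,0,0,0,1],[-0.123,-0.215,-0.215,0,0,0,1],[-0.149,-0.26,-0.215,0,0,0,1],[-0.166,-0.29,-0.215,0,0,0,1],[-0.174,-0.304,-0.215,0,0,0,1],[-0.174,-0.305,-0.215,0,0,0,1],[-0.174,-0.305,-0.215,0,0,0,1],[-0.174,-0.305,-0.215,0,0,0,1]],
  ],
)

```text
time_s: 23.45
tcp_pos: [0.5327, 0.1486, 0.1863]
orientation: [0.0, 1.0, -0.019, 0.0]
force: [0.1, 0.1, -1.1]
width: 0.0367
gripper_force: 40.1
```

```bash
python3 - <<'E'
from h import *
go((.5325,.15,.035,-2))
E
```

```text
t 23.45 tcp [0.5327 0.1486 0.1863] width 0.0367
(0.5325, 0.15, 0.035, -2) [-0.0004, -0.002, 0.2018] [0.0004, -0.0002, -0.0016]
```

>>> jog_arm(
  series=[
    [[0,-0.001,0.04,0,0,0,1],[0,-0.001,0.08,0,0,0,1],[0,-0.001,0.12,0,0,0,1],[0,-0.001,0.15,0,0,0,1],[0,-0.001,0.17,0,0,0,1],[0,-0.001,0.185,0,0,0,1],[0,-0.001,0.194,0,0,0,1],[0,-0.001,0.2,0,0,0,1],[0,-0.001,0.202,0,0,0,1],[0,-0.001,0.202,0,0,0,1],[0,-0.001,0.202,0,0,0,1]],
  ],
)

```text
time_s: 24.82
tcp_pos: [0.5324, 0.1508, 0.0352]
orientation: [-0.0, 1.0, -0.018, 0.0]
force: [-0.3, -0.2, -0.1]
width: 0.0363
gripper_force: 40.1
```

```bash
python3 - <<'E'
from h import *
go((.5325,.15,.035,-2)); s=monitor.get_state(); print(s["force"])
E
```

```text
t 24.825 tcp [0.5324 0.1508 0.0352] width 0.0363
(0.5325, 0.15, 0.035, -2) [0.0002, 0.0011, 0.0002] [-0.0001, -0.0004, -0.0003]
[-0.31278979 -0.20979229 -0.07938731]
```

>>> jog_arm(
  series=[
    [[0,0,0,0,0,0,0.5],[0,0,0,0,0,0,0.4],[0,0,0,0,0,0,0.4],[0,0,0,0,0,0,0.4],[0,0,-0.02,0,0,0,0.4],[0,0,-0.06,0,0,0,0.4],[0,0,-0.12,0,0,0,0.3],[0,0,-0.18,0,0,0,0.2],[0,0,-0.2,0,0,0,0.1],[0,0,-0.2,0,0,0,0.1],[0,0,-0.2,0,0,0,0.1]],
  ],
)

```text
time_s: 26.2
tcp_pos: [0.5311, 0.1505, 0.1837]
orientation: [0.0, 1.0, -0.018, -0.001]
force: [0.3, -0.8, -0.1]
width: 0.0767
gripper_force: 0.0
```

```bash
python3 - <<'E'
from h import *
go((.451,-.060,.18,-2),(.451,-.06,.12,-2))
E
```

```text
t 26.2 tcp [0.5311 0.1505 0.1837] width 0.0767
(0.451, -0.06, 0.18, -2) [-0.0969, 0.2843, 0.0054] [0.0005, 0.0015, -0.0003]
(0.451, -0.06, 0.12, -2) [-0.0967, 0.2842, 0.0854] [0.0005, 0.0015, -0.0003]
```

>>> jog_arm(
  series=[
    [[-0.098,0.284,0,0,0,0,0.1],[-0.098,0.284,0,0,0,0,0.1],[-0.098,0.284,0,0,0,0,0.1],[-0.098,0.284,0,0,0,0,0.08],[-0.098,0.284,0,0,0,0,0.08],[-0.098,0.284,0.03,0,0,0,0.08],[-0.098,0.284,0.06,0,0,0,0.08],[-0.098,0.284,0.08,0,0,0,0.08],[-0.098,0.284,0.08,0,0,0,0.08],[-0.098,0.284,0.08,0,0,0,0.08]],
  ],
)

```text
time_s: 27.45
tcp_pos: [0.4514, -0.0589, 0.1247]
orientation: [-0.0, 1.0, -0.017, -0.0]
force: [-0.5, 0.1, 1.1]
width: 0.0784
gripper_force: 0.0
```

```bash
python3 - <<'E'
from h import *
T=optics.capture("scene"); a=T[150:300,230:430]; b=optics.capture("top")[200:320,160:320]
cv2.imwrite(f"pics/c4.png",np.vstack([cv2.resize(a,(400,300)),cv2.resize(b,(400,300))]))
go((.451,-.06,.024,-2))
E
```

```text
t 27.55 tcp [ 0.4517 -0.0592  0.1252] width 0.0785
(0.451, -0.06, 0.024, -2) [-0.001, 0.0011, 0.135] [-0.0001, -0.0006, 0.0]
```

View pics/c4.png

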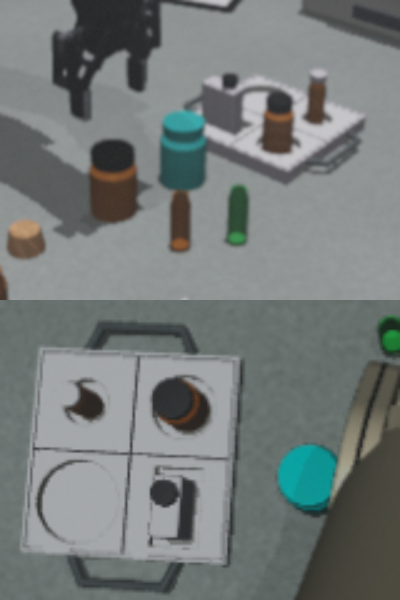

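Three samples stand upright in their wells, and the gripper straddles the large jar at (113,180). I'll descend and grip it.

>>> jog_arm(
  series=[
    [[-0.001,0.001,0.04,0,0,0,0.08],[-0.001,0.001,0.08,0,0,0,0.08],[-0.001,0.001,0.11,0,0,0,0.08],[-0.001,0.001,0.135,0,0,0,0.08],[-0.001,0.001,0.135,0,0,0,0.08],[-0.001,0.001,0.135,0,0,0,0.2],[-0.001,0.001,0.135,0,0,0,0.3],[-0.001,0.001,0.135,0,0,0,0.5],[-0.001,0.001,0.135,0,0,0,0.8],[-0.001,0.001,0.135,0,0,0,1],[-0.001,0.001,0.135,0,0,0,1],[-0.001,0.001,0.135,0,0,0,1]],
  ],
  grip_force=50,
)

```text
time_s: 29.05
tcp_pos: [0.4508, -0.06, 0.0244]
orientation: [-0.0, 1.0, -0.018, 0.001]
force: [-1.3, 1.3, 5.9]
width: 0.0523
gripper_force: 52.6
```

```bash
python3 - <<'E'
from h import *
go((.451,-.06,.16,-2),(.4505,.2365,.20,-2))
E
```

```text
t 29.05 tcp [ 0.4508 -0.06    0.0244] width 0.0523
(0.451, -0.06, 0.16, -2) [0.0005, -0.0002, -0.1808] [-0.0006, -0.0008, -0.0002]
(0.4505, 0.2365, 0.2, -2) [-0.014, -0.3953, -0.2338] [-0.0006, -0.0008, -0.0002]
```

>>> jog_arm(
  series=[
    [[0,0,-0.02,0,0,0,1],[0,0,-0.06,0,0,0,1],[0,0,-0.11,0,0,0,1],[0,0,-0.16,0,0,0,1],[0,0,-0.2,0,0,0,1],[0,-0.02,-0.225,0,0,0,1],[-0.002,-0.06,-0.23,0,0,0,1],[-0.004,-0.11,-0.23,0,0,0,1],[-0.006,-0.165,-0.23,0,0,0,1],[-0.008,-0.22,-0.23,0,0,0,1],[-0.01,-0.275,-0.23,0,0,0,1],[-0.012,-0.325,-0.23,0,0,0,1],[-0.013,-0.365,-0.23,0,0,0,1],[-0.014,-0.388,-0.23,0,0,0,1],[-0.014,-0.395,-0.23,0,0,0,1],[-0.014,-0.395,-0.23,0,0,0,1],[-0.014,-0.395,-0.23,0,0,0,1],[-0.014,-0.395,-0.23,0,0,0,1]],
  ],
)

```text
time_s: 31.3
tcp_pos: [0.4505, 0.2352, 0.1962]
orientation: [0.0, 1.0, -0.018, 0.0]
force: [0.3, -0.1, -2.2]
width: 0.0519
gripper_force: 53.2
```

```bash
python3 - <<'E'
from h import *
go((.4505,.2365,.033,-2))
E
```

```text
t 31.3 tcp [0.4505 0.2352 0.1962] width 0.0519
(0.4505, 0.2365, 0.033, -2) [-0.0001, -0.0018, 0.2176] [0.0002, -0.0, -0.0013]
```

>>> jog_arm(
  series=[
    [[0,-0.001,0.04,0,0,0,1],[0,-0.001,0.08,0,0,0,1],[0,-0.001,0.12,0,0,0,1],[0,-0.001,0.155,0,0,0,1],[0,-0.001,0.18,0,0,0,1],[0,-0.001,0.198,0,0,0,1],[0,-0.001,0.209,0,0,0,1],[0,-0.001,0.215,0,0,0,1],[0,-0.001,0.2175,0,0,0,1],[0,-0.001,0.2175,0,0,0,1],[0,-0.001,0.2175,0,0,0,1]],
  ],
)

```text
time_s: 32.67
tcp_pos: [0.4506, 0.2371, 0.0333]
orientation: [-0.0, 1.0, -0.018, 0.0]
force: [0.8, 0.5, -1.5]
width: 0.0523
gripper_force: 53.2
```

```bash
python3 - <<'E'
from h import *
go((.4505,.2365,.033,-2)); s=monitor.get_state(); print(s["force"])
E
```

```text
t 32.675 tcp [0.4506 0.2371 0.0333] width 0.0523
(0.4505, 0.2365, 0.033, -2) [-0.0001, 0.0008, 0.0004] [-0.0002, -0.0004, -0.0002]
[ 0.75124341  0.45890131 -1.54278564]
```

>>> jog_arm(
  series=[
    [[0,0,0.0005,0,0,0,0.3],[0,0,0.0005,0,0,0,0.2],[0,0,0.0005,0,0,0,0.2],[0,0,0.0005,0,0,0,0.2],[0,0,-0.02,0,0,0,0.2],[0,0,-0.06,0,0,0,0.2],[0,0,-0.12,0,0,0,0.2],[0,0,-0.18,0,0,0,0.2],[0,0,-0.24,0,0,0,0.2],[0,0.1,-0.24,0,0,0,0.2],[0,0.2,-0.24,0,0,0,0.2],[0,0.3,-0.24,0,0,0,0.2],[0,0.35,-0.24,0,0,0,0.2],[0,0.35,-0.24,0,0,0,0.2],[0,0.35,-0.24,0,0,0,0.2],[0,0.35,-0.24,0,0,0,0.2]],
  ],
)

```text
time_s: 34.67
tcp_pos: [0.4412, -0.0236, 0.213]
orientation: [-0.0, 1.0, -0.016, -0.0]
force: [-0.7, -0.8, -0.1]
width: 0.0685
gripper_force: 0.0
```

```bash
python3 - <<'E'
from h import *
T=optics.capture("scene"); b=optics.capture("top")
cv2.imwrite("pics/c5.png",np.hstack([cv2.resize(T[150:350,180:430],(400,320)),cv2.resize(b[200:320,160:320],(400,320))]))
E
```

```text
(no output)
```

View pics/c5.png

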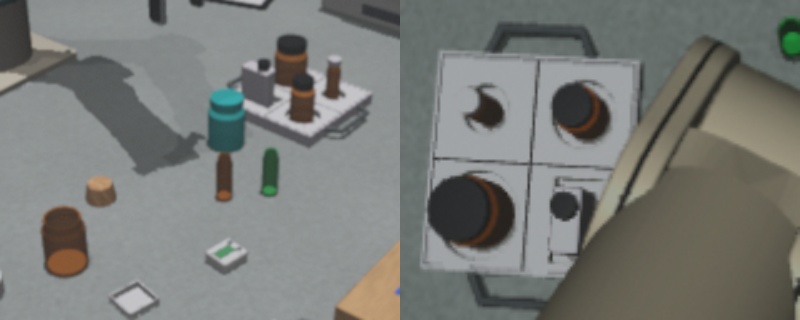

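All four samples stand upright in their own wells, the open jar and vial haven't moved, and the arm is clear.

```bash
python3 -c "
from rig import ticket
print(ticket.close_job())"
```

```text
the job is handed in; nothing more can be done
None
```

The job is handed in: all four sealed samples stand upright in their matching wells, the open jar and open vial were left untouched, and it took about 35 s of the 112 s limit; the hand-in returned no verdict.

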